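Let one flat tin out of the tin dispenser

TASK

Get one flat tin ready for cooking: with the fingertips, press the paddle of the dispenser that holds the flat, wide tins right down and keep it down until the first tin has rolled into the front trough, then let the paddle come up again so that the next tin rolls down to the gate. Let out only that one tin, do not touch or lift any tin with the robot, and leave the dispenser with the taller tins and everything else on the worktop undisturbed.

Things in the scene. Friction and masses are not known exactly. Their poses are not given: they have to be found in the camera images.
- flat_dispenser: Steel dispenser of the flat tins, 361 mm long, 79 mm wide, fixed on the worktop. Origin: on the worktop under its middle; x runs up the lane, away from the robot, y across, z up. The lane slopes 0.175 rad down to -x and holds three flat tins (86 mm diameter, 40 mm wide) on their sides, leaning on a gate, ready to roll. Below the gate: a trough for just one tin, with a low front lip
- flat_lever (a joint): Rocking lever of the flat tins' dispenser, gate at its front end, paddle at its rear: 0 rad = paddle up, gate shut (a spring returns it); grows as the paddle is pressed, to a stop at 0.702 rad. The first tin can roll out only from about 0.62 rad; a roller bar then holds the second back. 4 to 8 N on the paddle press it right down
- flat_pivot (a point): Axle of the flat tins' lever, at (-0.059, 0, 0.129) in its dispenser's frame, along that frame's y
- flat_paddle (a point): Middle of the upper face of the smooth, slippery steel paddle (79 mm across the lane, 66 mm along it), highest part of the rack. Lever at 0: at (-0.013, 0, 0.208) in the dispenser's frame, sloping 0.45 rad, rear edge high; at the stop: at (0.027, 0, 0.16), rear edge 0.27 rad low; it goes down 48 mm and 40 mm rearward on an arc round the axle, so press 15 mm rear of its middle or follow it
- flat_tin_1: First flat tin, a metal food tin 86 mm in diameter and 40 mm high, lying on its side. Origin: middle of its base, on the tin's axis, 20 mm from mid-lane. Starts against the gate at x = -0.050, z = 0.083 in the flat dispenser's frame; lies in the trough, against the lip, at x = -0.145, z = 0.066. It rolls there by itself in about half a second
- flat_tin_2: Second flat tin, a metal food tin 86 mm in diameter and 40 mm high, lying on its side. Origin: middle of its base, on the tin's axis, 20 mm from mid-lane. Starts at x = 0.036 in the flat dispenser's frame; ends at the gate, x = -0.050
- flat_tin_3: Third flat tin, a metal food tin 86 mm in diameter and 40 mm high, lying on its side. Origin: middle of its base, on the tin's axis, 20 mm from mid-lane. Starts at x = 0.122 in the flat dispenser's frame; ends behind the second, x = 0.036
- tall_dispenser: The other steel dispenser, left or right of the first, 316 mm long, 97 mm wide, fixed on the worktop. Origin: on the worktop under its middle; x runs up the lane, away from the robot, y across, z up. The lane slopes 0.175 rad down to -x and holds three taller tins (75 mm diameter, 58 mm wide) on their sides, leaning on a gate, ready to roll. Below the gate: a trough for just one tin, with a low front lip. Leave alone
- tall_lever (a joint): Rocking lever of the taller tins' dispenser, gate at its front end, paddle at its rear: 0 rad = paddle up, gate shut (a spring returns it); grows as the paddle is pressed, to a stop at 0.723 rad. The first tin can roll out only from about 0.62 rad; a roller bar then holds the second back. 4 to 8 N on the paddle press it right down
- tall_paddle (a point): Middle of the upper face of the smooth, slippery steel paddle (97 mm across the lane, 66 mm along it), highest part of the rack. Lever at 0: at (-0.015, 0, 0.186) in the dispenser's frame, sloping 0.45 rad, rear edge high; at the stop: at (0.023, 0, 0.144), rear edge 0.27 rad low; it goes down 42 mm and 38 mm rearward on an arc round the axle, so press 15 mm rear of its middle or follow it
- tall_tin_1: Tin in the other dispenser, 75 mm in diameter and 58 mm high, lying on its side; origin in the middle of its base. Leave alone
- tall_tin_2: Tin in the other dispenser, 75 mm in diameter and 58 mm high, lying on its side; origin in the middle of its base. Leave alone
- tall_tin_3: Tin in the other dispenser, 75 mm in diameter and 58 mm high, lying on its side; origin in the middle of its base. Leave alone
- shot_glass: Small clear glass, 47 mm wide, 66 mm high, between the dispensers; origin under its middle
- teaspoon: Steel teaspoon, 137 x 28 x 13 mm, lying between the dispensers; origin under its middle
- kitchen_timer: Round wind-up kitchen timer, 60 mm wide, 41 mm high, at the right edge; origin under its middle
- yellow_cup: Plastic cup upside down, 56 mm wide, 78 mm high, at the left edge; origin under its middle
- tea_light: Spent tea light, 39 mm wide, 16 mm high, at the left edge; origin under its middle
- measuring_cup: Plastic measuring cup, 64 mm wide, 62 mm high, at the right edge; origin under its middle

How it is judged (in metres and radians):
On the way, in this order (a step that is already met when the one before it is completed fails the run):
1. the flat tins' lever is pressed past 0.5 rad, the hand at its paddle end (value of joint flat_lever above 0.5 rad and x of the grasp point in the frame of flat_dispenser above -0.05 m), for 0.02 s.
2. the first flat tin lies in the trough with the paddle still held down (past 0.45 rad) (x of flat_tin_1 in the frame of flat_dispenser below -0.13 m and value of joint flat_lever above 0.45 rad), for 0.1 s.
At the end, for the whole second after the job is handed in: The first flat tin lies at rest in the trough of the flat dispenser; its lever is back up (within 0.06 rad of 0); the second flat tin rests at the gate and the third behind it (each within about 12 mm of its place along the lane); the other dispenser's lever is up (x of flat_tin_1 in the frame of flat_dispenser below -0.135 m and z of flat_tin_1 in the frame of flat_dispenser between 0.05 and 0.08 m and linear speed of each of flat_tin_1, flat_tin_2 below 0.03 m/s and value of joint each of flat_lever, tall_lever below 0.06 rad and x of flat_tin_2 in the frame of flat_dispenser between -0.062 and -0.038 m and x of flat_tin_3 in the frame of flat_dispenser between 0.022 and 0.05 m); the robot touches nothing.
It fails at once if a second flat tin goes past the gate (x of flat_tin_2 in the frame of flat_dispenser below -0.09 m).
It fails at once if the robot touches a tin (more than 1 N) (contact force between any of the fingers, the arm and flat_tin_1 above 1 N or contact force between any of the fingers, the arm and flat_tin_2 above 1 N or contact force between any of the fingers, the arm and flat_tin_3 above 1 N or contact force between any of the fingers, the arm and tall_tin_1 above 1 N or contact force between any of the fingers, the arm and tall_tin_2 above 1 N or contact force between any of the fingers, the arm and tall_tin_3 above 1 N).
It fails at once if a tin is lifted out of its lane (height (world z) of any of flat_tin_1, flat_tin_2, flat_tin_3, tall_tin_1, tall_tin_2, tall_tin_3 above 0.135 m).
It fails at once if the taller tins' lever is pressed (over 0.15 rad) or a taller tin shifts (over 20 mm) (value of joint tall_lever above 0.15 rad or distance of any of tall_tin_1, tall_tin_2, tall_tin_3 from where it was at the start of the episode above 0.02 m).
It fails at once if a bystander is shifted more than 20 mm (distance of any of shot_glass, teaspoon, kitchen_timer, yellow_cup, tea_light, measuring_cup from where it was at the start of the episode above 0.02 m).
It also fails if it takes over 35 s, if anything falls off the work surface, if the arm or the gripper's body presses on something with over 40 N, if the wrist force passes 120 N, or if a joint passes its speed limit or range.

ROBOT

A 7-joint arm with a two-finger parallel gripper is mounted at the origin on a cart in front of the work surface, level with it; the furniture and walls round the work are solid. World frame = base frame: x ahead of the robot, y to its left, z up, the work surface at z = 0. Lengths are in mm, angles in degrees, forces in N, time in s.
With the tool pointing down it reaches from about 350 to 775 mm from the base axis. Payload 3.1 kg.
Tool frame: the origin (TCP) lies at the very end of the fingers, on their centre line; the grasp point (between the pads) lies 19 mm behind it; z points along the fingers, y is the line along which they close (so a half turn about z gives the same grasp; the last joint's range is limited). The gripper opens to 85 mm and grips with 20 to 120 N. Pads are 22 mm wide; open, the fingers measure 114 mm over their backs; the gripper's body (76 mm by 85 mm) begins 54 mm behind the grasp point. The pads swing forward as they close: fully open they stand 13 mm farther back than shut.
Start: joints at [69.288, 17.813, 0.802, 86.603, -0.252, 75.585, -1.558], TCP at [172.94, -522.12, 231.304] pointing down, gripper open.
Joint ranges: [-154.91, 154.91], [-16.99, 109.72], [-72.82, 74.43], [7.12, 147.25], [-82.49, 262.49], [11.32, 116.49], [-174.64, 174.64]. Speed limits (degrees/s): [159.86, 159.86, 180, 180, 180, 180, 180].

INTERFACE

Orientations are given as [roll, pitch, yaw] about the fixed x, y, z axes, in that order (R = Rz(yaw) Ry(pitch) Rx(roll)).
In Python, from rig import manip gives the robot as it stands. Calls block until the motion is done:
- manip.move_pose(position, orientation): joint-space move of the TCP to a pose.
- manip.line_to(position, v=150, orientation=None): straight line of the TCP; orientation=None keeps the orientation; v is the mean speed in mm/s.
- manip.set_joints(angles): joint-space move.
- manip.command_gripper(opening, force=None): finger opening in mm; force is the grip in N (None keeps the last); returns when the fingers have stopped.
- manip.sleep(seconds).
- manip.solve_ik(position, orientation): joint angles nearest the present ones, or None.
- manip.sense(): the state.
- manip.capture(name): name is "scene" or "top" or "wrist"; returns a dict with "frame" (420x560x3 uint8, red, green, blue), "K" (3x3 intrinsics, pixels), "R" (3x3) and "t" (3): a world point X has camera coordinates R X + t; the wrist camera has in their place "hand_eye" (4x4, takes a point from camera to tool coordinates, whose origin is the TCP and whose axes are the flange's). Camera axes: x right, y down, z forward; pixel columns grow to the right and rows downward; lengths in mm; the calibration is good to about 2 mm. A picture is of the moment at which its call begins: read the wrist's pose just before it. There is no depth.
A pose or a line that the arm cannot do raises manip.Unreachable and nothing moves.
- manip.hand_in(): hands the job in; it is judged then, once.
Trained networks look in the newest picture that a camera, given by its name, has taken for a name from the list of things; names that differ only in an ending like _2 or _b are one class to them, and where a whole thing is asked for, a point or a joint stands for the part that bears it (a point fixed in the world has none). Each returns a list of dicts, best first, with "score" (0 to 1); they miss things now and then, are a little off and sometimes report something else, mostly with a low value. They report only what shows in the picture. A call takes as long as a camera call.
- manip.find_in(camera, target): "point" ([x, y, z] in mm, in the coordinates of the camera as it stood for that picture, good to about 4 mm: the middle of the surface that is visible of it).
- manip.outline_of(camera, target): "mask" (420x560 bool, what is visible of it).
- manip.place_of(camera, target): "point" ([x, y, z] in mm, in the coordinates of the camera as it stood for that picture, good to about 4 mm: a listed point, or the origin of a listed thing).
The state is a dict: "clock": time; "q": joint angles; "dq": joint speeds; "joint_efforts": joint torques, N m; "eef_pos": TCP position; "tcp_rot": TCP orientation; "force": force on the tool from outside, world axes, zero at the start; "torque": the same for the moment, N m; "grip_width": finger opening in mm; "grip_force": force on a finger pad.
Only numpy, scipy, OpenCV 4.12 (cv2) and the standard library are available. Lean on these libraries where they do the work, as an engineer would, in place of code of your own. Each camera call takes 0.05 s, during which the arm holds its last target. There are 200 camera calls.

## Working session

There is one attempt and no reset: what is moved stays moved. The work goes in short steps, each a Python script; the robot and the scene stay as the last script left them, time stands still between calls to the robot, and variables do not carry over. Pictures are saved under pics/ and viewed, at most 10 in all, crops included, and the job is handed in when it is done.

```bash
mkdir -p pics; cat > h.py <<'E'
from rig import manip
import numpy as np, cv2
def shot(c,name=None):
    d=manip.capture(c)
    if name: cv2.imwrite('pics/'+name,d['frame'][:,:,::-1])
    return d
def w(d,p): return np.array(d['R']).T@(np.array(p)-np.array(d['t']).ravel())
E
python3 - <<'E'
from h import *
for c in ('scene','top'):
    d=shot(c,c+'1.png')
    for t in ('flat_dispenser','flat_paddle','flat_pivot','flat_tin_1','tall_dispenser','tall_paddle','shot_glass','teaspoon'):
        print(c,t,[(np.round(w(d,r['point'])),round(r['score'],2)) for r in manip.place_of(c,t)[:4]])
s=manip.sense();print(s['clock'],s['eef_pos'],s['tcp_rot'],s['grip_width'])
E
```

```text
scene flat_dispenser [(array([646., 118.,  -1.]), 0.69)]
scene flat_paddle [(array([634., 125., 210.]), 0.79), (array([465.,   6.,  -1.]), 0.63)]
scene flat_pivot [(array([586., 115., 126.]), 0.92), (array([ 573., -100.,  185.]), 0.63)]
scene flat_tin_1 [(array([762., 140., 116.]), 0.93), (array([594., 138.,  82.]), 0.79), (array([680., 139., 102.]), 0.74)]
scene tall_dispenser [(array([587., -99.,  -2.]), 0.76), (array([638., 122., 209.]), 0.18)]
scene tall_paddle [(array([ 570., -101.,  185.]), 0.61)]
scene shot_glass [(array([467.,   2.,   1.]), 0.66)]
scene teaspoon [(array([680., 137.,  99.]), 0.71)]
top flat_dispenser []
top flat_paddle [(array([631., 121., 204.]), 0.98)]
top flat_pivot [(array([587., 120., 128.]), 0.82)]
top flat_tin_1 [(array([761., 139., 114.]), 0.81), (array([598., 138.,  84.]), 0.67), (array([682., 138.,  97.]), 0.67)]
top tall_dispenser [(array([ 583., -101.,    0.]), 0.84), (array([ 650., -226.,   -0.]), 0.21)]
top tall_paddle [(array([572., -98., 184.]), 0.78), (array([487., 240.,   0.]), 0.68)]
top shot_glass [(array([466.,   6.,  -0.]), 0.85), (array([604.,  -0.,   2.]), 0.26)]
top teaspoon [(array([604.,   0.,   2.]), 0.63)]
0.9 [ 172.92680389 -522.12783849  231.31331085] [1.79997452e+02 3.67247603e-03 1.83266976e+01] 85.70865925452905
```

View pics/scene1.png

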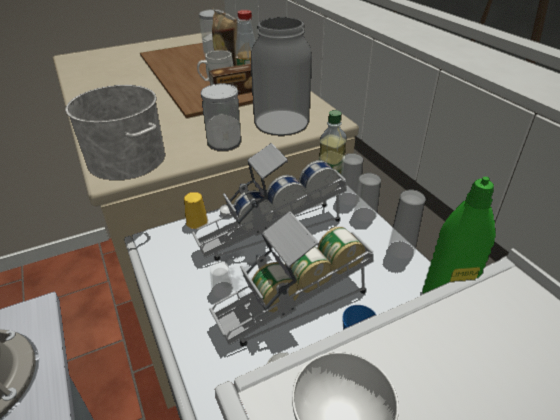

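View pics/top1.png

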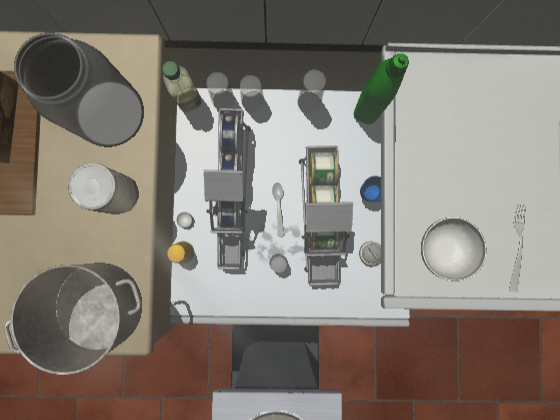

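```bash
python3 - <<'E'
from h import *
manip.command_gripper(0)
p=manip.sense()['eef_pos']
O=[180,0,0]
manip.line_to([p[0]+60,p[1]+60,330],v=200)
best=None
for yaw in (0,180):
    q=manip.solve_ik([648,121,330],[180,0,yaw]); print(yaw,q)
    if q is not None:
        c=np.abs(np.array(q)-manip.sense()['q']).max()
        if best is None or c<best[0]: best=(c,yaw,q)
print(best[:2])
manip.set_joints(best[2])
s=manip.sense();print(s['clock'],s['eef_pos'],s['tcp_rot'],s['grip_width'],s['force'])
d=shot('top'); 
for t in ('flat_paddle','flat_pivot','flat_tin_1'): print(t,[(np.round(w(d,r['point'])),round(r['score'],2)) for r in manip.place_of('top',t)[:4]])
d=shot('scene','scene2.png')
for t in ('flat_paddle','flat_pivot','flat_tin_1'): print(t,[(np.round(w(d,r['point'])),round(r['score'],2)) for r in manip.place_of('scene',t)[:4]])
E
```

```text
0 [   7.41298453   35.65247313  -41.54461901   52.60166421   23.00441745
   98.45027931 -114.77186755]
180 [ 10.36953188  37.56425045 -49.55055723  52.42995544  28.08421666
  99.77719112  62.63180613]
(np.float64(73.27151248875828), 180)
5.0 [648.37652896 119.39278443 330.06064792] [-1.79942508e+02  1.83786558e-02  1.79848901e+02] -0.45393559200030953 [ 0.78542131 -0.53204053  0.03611989]
flat_paddle []
flat_pivot []
flat_tin_1 [(array([764., 138., 113.]), 0.85)]
flat_paddle [(array([636., 122., 208.]), 0.64)]
flat_pivot [(array([585., 116., 130.]), 0.6)]
flat_tin_1 [(array([763., 139., 114.]), 0.82), (array([682., 141., 101.]), 0.69), (array([592., 138.,  82.]), 0.64)]
```

View pics/scene2.png

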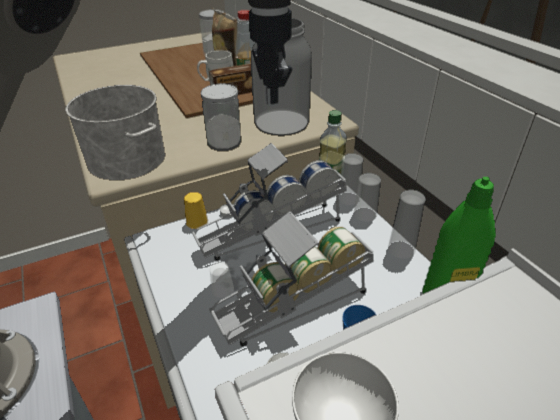

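The picture shows the closed fingers above the flat dispenser's raised paddle (about pixel 265,155), which agrees with the measurements; now I press.

```bash
python3 - <<'E'
from h import *
manip.line_to([647,120.5,240],v=120)
f0=np.array(manip.sense()['force'])
manip.line_to([647,120.5,226],v=60)
for a in np.linspace(0,1,23):
    z=226-a*68
    manip.line_to([647+20*min(1,max(0,(218-z)/50)),120.5,z],v=60)
    s=manip.sense(); f=np.array(s['force'])-f0
    print(round(z),np.round(s['eef_pos'],1),np.round(f,1))
    if f[2]>14 and z<175: break
manip.sleep(1.0)
print(manip.sense()['clock'],np.array(manip.sense()['force'])-f0)
for c in ('scene','top'):
    d=shot(c,c+'3.png')
    for t in ('flat_paddle','flat_tin_1'): print(t,[(np.round(w(d,r['point'])),round(r['score'],2)) for r in manip.place_of(c,t)[:4]])
im=cv2.imread('pics/scene3.png')[130:270,170:370]
cv2.imwrite('pics/crop3.png',cv2.resize(im,None,fx=4,fy=4,interpolation=3))
E
```

```text
226 [647.1 120.6 226.3] [-0.6  1.1 -0.4]
223 [646.8 120.4 222.6] [-1.5  0.1 -0.6]
220 [646.9 120.6 219.8] [-0.6 -0.6 -0.4]
217 [647.6 120.6 217. ] [-2.1  0.5  2. ]
214 [648.9 120.6 213.7] [-1.6  1.   2.1]
211 [650.  120.5 210.3] [-0.5  0.   2.6]
207 [651.2 120.4 207.2] [-1.  -0.2  2.9]
204 [652.5 120.4 204.1] [-0.4 -0.2  2.9]
201 [653.7 120.4 201.1] [-0.9  0.9  2.1]
198 [655.  120.4 198.1] [-0.4  0.1  2.9]
195 [656.3 120.4 195. ] [-0.6  0.1  3.3]
192 [657.4 120.5 191.9] [0.1 0.1 2.9]
189 [658.7 120.5 188.9] [-0.2  0.1  3.6]
186 [659.9 120.5 185.8] [0.8 0.5 2.8]
183 [661.1 120.5 182.7] [0.1 0.1 2.5]
180 [662.4 120.5 179.7] [-0.1  0.2  3.9]
177 [664.1 120.5 177.2] [1.  0.3 5.3]
173 [665.7 120.5 174.3] [ 1.6 -0.1  5.3]
170 [667.1 120.5 171.2] [2.7 0.2 4.7]
167 [668.2 120.6 168.3] [ 3.2 -0.3  5. ]
164 [669.2 120.6 166. ] [2.6 0.7 7.3]
161 [669.8 120.6 163.3] [4.1 0.6 8.3]
158 [670.4 120.7 161.9] [ 3.7 -0.8 12.6]
13.4333 [ 3.44875223e+00 -5.48862716e-03  1.20224621e+01]
flat_paddle [(array([676., 123., 159.]), 0.93), (array([738., 138., 109.]), 0.52)]
flat_tin_1 [(array([499., 140.,  64.]), 0.85), (array([738., 136., 107.]), 0.84), (array([650., 139.,  96.]), 0.79)]
flat_paddle [(array([573., 234.,  -3.]), 0.27)]
flat_tin_1 [(array([498., 139.,  65.]), 0.59)]
```

View pics/crop3.png

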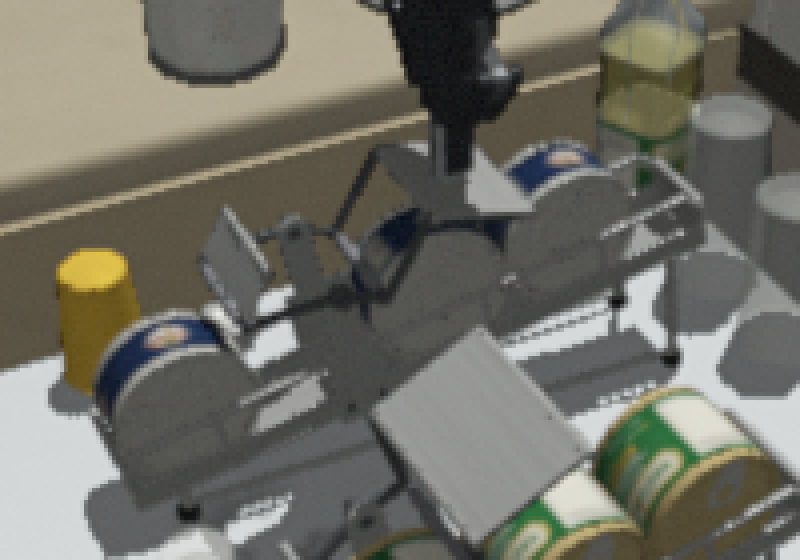

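The first tin lies in the trough (crop 170,390; x ≈ -146 mm), the paddle is fully down, and the other two tins are held back. Releasing now.

```bash
python3 - <<'E'
from h import *
manip.line_to([647,120.5,222],v=120)
manip.line_to([647,120.5,300],v=150)
manip.sleep(1.0)
print(manip.sense()['clock'],manip.sense()['force'])
for c in ('scene','top'):
    d=shot(c,c+'4.png')
    for t in ('flat_paddle','tall_paddle','flat_tin_1'): print(t,[(np.round(w(d,r['point'])),round(r['score'],2)) for r in manip.place_of(c,t)[:4]])
im=cv2.imread('pics/scene4.png')[130:270,170:370]
cv2.imwrite('pics/crop4.png',cv2.resize(im,None,fx=4,fy=4,interpolation=3))
E
```

```text
16.1083 [-0.19181509  0.43777758 -0.68075056]
flat_paddle [(array([634., 121., 208.]), 0.61)]
tall_paddle [(array([ 574., -102.,  186.]), 0.65)]
flat_tin_1 [(array([681., 139.,  99.]), 0.92), (array([596., 140.,  85.]), 0.9), (array([499., 139.,  66.]), 0.65)]
flat_paddle []
tall_paddle [(array([570., -98., 185.]), 0.89)]
flat_tin_1 []
```

View pics/crop4.png

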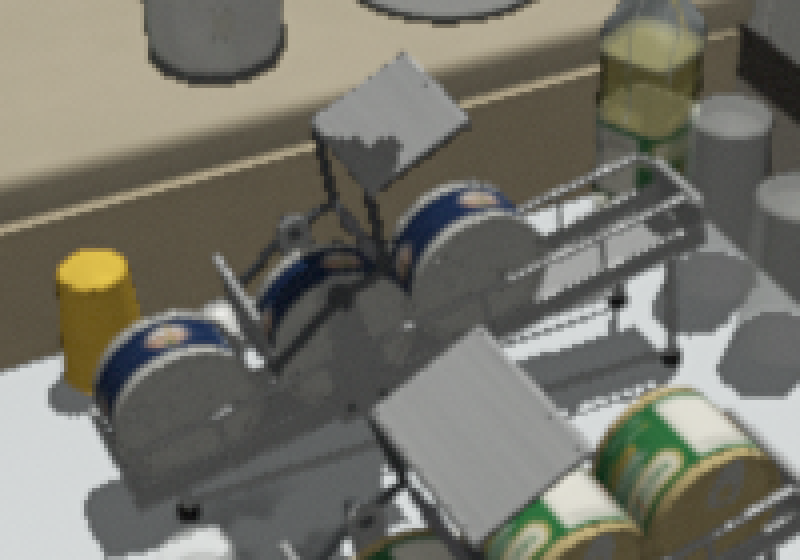

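The paddle is back up (crop 390,120). The first tin is in the trough (170,390), the second at the gate (320,300) and the third behind it (460,250).

```bash
python3 -c "
from rig import manip
print(manip.hand_in())"
```

```text
the job is handed in; nothing more can be done
None
```

The job is handed in, result not reported: one flat tin lies in the trough, the paddle is back up, the other two flat tins have rolled down to the gate, and the last pictures showed nothing else disturbed.

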